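# Nip up the loose bearing screw of a dough sheeter with its hex key

## Task

The bearing screw at the crank end of the hand-cranked dough sheeter has worked loose. Take the red T-handle hex key out of its wooden block, push it fully home in the recessed hexagon socket of that screw before you turn, never pressing hard while it is not yet in, and turn the screw clockwise until it stops and is firmly tight, without wrenching it. Then put the key back upright in its block and leave the other things on the worktop where they are.

Things in the scene. Friction and masses are not known exactly. Their poses are not given: they have to be found in the camera images.
- key_handle (a point): Centre of the red handle of the T-shaped steel hex key: a bar 90 mm long (own x axis), 18 mm thick (own y, take it across this) and 26 mm high, 81 mm above the key's tip. The key stands upright in the wooden block, tip down, its own z axis up. It weighs about 0.18 kg.
- key_tip (a point): Centre of the flat lower end of the key's hexagonal blade. The blade is 17 mm across its flats and 19.6 mm across its corners, 68 mm long below the handle; two of its corners lie along the handle. Its last 1.5 mm are chamfered to 16 mm across corners.
- hex_key: The whole key; origin at the tip, same axes as the handle.
- bush: The light metal bush, 44 mm across and 20.5 mm high, on top of the sheeter at the crank end, fixed to it; origin under its centre, z up. In it, 3 mm below its rim, sits the dark head of the loose screw (29 mm across). Its axes do not tell how the hexagon stands: that differs every time and must be seen or felt.
- screw_mouth (a point): Centre of the mouth of the screw's hexagon socket, level with the top of the screw's head. The socket is 17.8 mm across flats, 12 mm deep, vertical. A key at the wrong angle rests on the edges with its tip only 1 to 2 mm in; turned by up to 60 degrees it drops in.
- socket_floor (a point): Centre of the floor of the socket, 12 mm below its mouth; a key that is fully home has its tip here (within 1 mm).
- screw (a joint): How far the loose screw has been turned, rad, growing clockwise seen from above. It starts between 0 and 0.35 and comes up solid at 1.0. Until then it takes about 0.15 N m to turn and sinks 0.6 mm per rad; it is tight with 0.25 to 0.4 N m on it, and 0.6 N m would spoil it. With the key in, it has about 5 degrees of play each way.
- block_hole (a point): Centre of the mouth of the round hole in the wooden key block, 44 mm above the worktop. The hole is 23.5 mm wide and 36 mm deep, vertical; the block is 62 x 62 mm, heavy and fixed.
- oil_dish: Small beige bowl, 71 x 68 x 30 mm, to be left alone; origin under its centre.
- tin: Round dark green tin, 66 mm across, 45 mm high, to be left alone; origin under its centre.
- jar: Small glass jar of pebbles, 72 x 63 x 85 mm, to be left alone; origin under its centre.

How it is judged:
By the outcome, as a careful person would: the job done as asked, in the order asked, and still so for the second after the job is handed in, with the robot touching nothing.
It also fails if it takes over 61 s, if anything falls off the work surface, if the arm or the gripper's body presses on something with over 40 N, if the wrist force passes 120 N, or if a joint passes its speed limit or range.

## Robot

A 6-joint arm with a two-finger parallel gripper is mounted at the origin on a cart in front of the work surface, level with it; the furniture and walls round the work are solid. World frame = base frame: x ahead of the robot, y to its left, z up, the work surface at z = 0. Lengths are in m, angles in rad, forces in N, time in s.
With the tool pointing down it reaches from about 0.325 to 0.875 m from the base axis. Payload 4.4 kg.
Tool frame: the origin (TCP) lies on the centre line of the jaws, within the pads' length; the fingertips stand 25 mm ahead of it and the grasp point (between the pads) lies 6 mm ahead of it; x points along the fingers, z is the direction in which the jaws open and shut, and the axes are right-handed (so a half turn about x gives the same grasp; the last joint's range is limited). The gripper opens to 85 mm and grips with 20 to 120 N. Pads are 22 mm wide; open, the fingers measure 114 mm over their backs; the gripper's body (76 mm by 85 mm) begins 54 mm behind the grasp point. The pads swing forward as they close: fully open they stand 13 mm farther back than shut.
Start: joints at [-1.464, 0.207, 1.542, -0, 1.393, -0.15], TCP at [0.147, -0.556, 0.256] pointing down, gripper open.
Joint ranges: [-2.73, 2.73], [-0.86, 2.22], [0.23, 2.46], [-1.11, 4.25], [0.08, 2.63], [-2.82, 2.82]. Speed limits (rad/s): [2.79, 2.79, 3.14, 3.14, 3.14, 3.14].

## Interface

Orientations are given as a unit quaternion [w, x, y, z].
In Python, from bench import bot gives the robot as it stands.
- The arm moves only by the tool servo_tool, never from a script. Its argument "moves" is one flat list of numbers, 7 for each row, row after row: the turn, a rotation vector about the tool's x, y, z in units of 30 degrees (1.0 is 30 degrees), then the shift along the tool's x, y, z in units of 0.25 m (1.0 is 0.25 m), then the opening, from -1 (shut) to 1 (fully open). A call has exactly 8 rows; each row is the pose to reach, as a shift and turn from the pose measured when the call began, along the tool's axes at that moment; what a row does not reach only later rows make up. A row lasts 1/8 s, in which the tool goes at most 62.5 mm and 10.7 degrees, less where a joint would pass 70% of its speed; a pose out of reach is approached as far as the arm can. A call with a number of a shift or a turn outside -1 to 1 is refused whole. A call with a gripper value outside its range is refused whole. The fingers move at their own pace and stop on an object; "squeeze" is the grip in N (left out, the last holds). Time passes only in rows, so rows that repeat a pose let the fingers close, or fill a call up. It gives the time, the measured TCP pose, the force and the opening at its end, in the units of the state.
- bot.sense(): the state, without advancing time (a new reading comes with each control period).
- bot.snapshot(name): name is "scene" or "top"; returns a dict with "img" (420x560x3 uint8, blue, green, red), "fovy" (degrees; the focal length in pixels is half the picture's height over the tangent of half this angle, whatever the lens; pixels are square), "cx", "cy" (the principal point, pixels), "k1" (the pictures are not rectified: a ray, as slopes to the right and down, at radius r is drawn at 1 + k1 r^2 times it, then the intrinsics apply), "position" and "rotation" of the camera in the world. Camera axes: x right, y down, z forward; pixel columns grow to the right and rows downward; lengths in m; the calibration is good to about 2 mm. A picture is of the moment at which its call begins. There is no depth.
- bot.sign_off(): hands the job in, once; it reports no verdict.
Trained networks look in a picture, given as the dict that the camera call returned (one of the last four; its "shot" number tells which), for a name from the list of things; names that differ only in an ending like _2 or _b are one class to them, and where a whole thing is asked for, a point or a joint stands for the part that bears it (a point fixed in the world has none). Each returns a list of dicts, best first, with "p" (0 to 1); they miss things now and then, are a little off and sometimes report something else, mostly with a low value. They report only what shows in the picture. A call takes as long as a camera call.
- bot.search_frame(target, picture): "position" ([x, y, z] in m, in the coordinates of the camera as it stood for that picture, good to about 4 mm: the middle of the surface that is visible of it).
- bot.outline_of(target, picture): "mask" (420x560 bool, what is visible of it).
The state is a dict: "time": time; "joint_pos": joint angles; "qvel": joint speeds; "joint_torque": joint torques, N m; "eef_pos": TCP position; "orientation": TCP orientation; "ft_force": force on the tool from outside, world axes, zero at the start; "torque": the same for the moment, N m; "opening": finger opening in m.
Only numpy, scipy, OpenCV 4.12 (cv2) and the standard library are available. Lean on these libraries where they do the work, as an engineer would, in place of code of your own. Each camera call takes 0.05 s, during which the arm holds its last target.

## Working session

There is one attempt and no reset: what is moved stays moved. The work goes in short steps, Python scripts to look and compute and a tool call to move; the robot and the scene stay as the last step left them, time stands still between calls to the robot, and variables do not carry over. Pictures are saved under pics/ and viewed, and the job is handed in when it is done.

Besides the shell and the picture viewer there is one more tool, called as a command line: name --argument value ..., lists and objects as JSON in quotes. servo_tool: Moves the arm, as the interface text tells. Its arguments: {"type":"object","properties":{"moves":{"type":"array"},"squeeze":{"type":"number"}},"required":["moves"]}

```bash
ls; mkdir -p pics; python3 - <<'E'
from bench import bot
import cv2
print(bot.sense())
for n in ["scene","top"]:
    s=bot.snapshot(n); cv2.imwrite(f"pics/{n}0.png",s["img"]); print({k:v for k,v in s.items() if k!="img"})
    for t in ["key_handle","hex_key","bush","screw_mouth","block_hole","key_tip"]:
        try:
            r=bot.search_frame(t,s)
            for d in r[:2]:
                import numpy as np
                print(n,t,round(d["p"],2),np.round(np.array(s["position"])+np.array(s["rotation"])@np.array(d["position"]),4))
        except Exception as e: print(t,e)
print(bot.sense()["time"])
E
```

```text
pics
{'time': 0.0, 'joint_pos': array([-1.46350959e+00,  2.07467336e-01,  1.54296429e+00,  1.68156462e-05,
        1.39350195e+00, -1.50507073e-01]), 'qvel': array([-3.79642523e-05,  2.04193426e-04, -2.66232377e-04,  1.39282010e-03,
       -4.39600868e-04,  1.53447995e-03]), 'joint_torque': array([-3.25962228e-04, -3.83039796e+01, -2.91595852e+01, -4.47689890e-04,
        1.04194277e-02,  1.26507274e-05]), 'eef_pos': array([ 0.14650856, -0.55529316,  0.25509392]), 'orientation': array([ 0.55955303,  0.43218433,  0.56068948, -0.43098076]), 'ft_force': array([ 0.28698411,  0.3486806 , -0.59131898]), 'torque': array([ 0.01169934, -0.06571312, -0.02307253]), 'opening': 0.08510420340954858}
{'fovy': 56.83566492101935, 'cx': 278.2903218858644, 'cy': 205.84515666447209, 'k1': -0.09323169984080726, 'position': array([ 0.24017009, -0.85849643,  0.56056628]), 'rotation': array([-0.48426702,  0.8439339 , -0.20613212,  0.10378143]), 'shot': 1}
key_handle matmul: Input operand 1 has a mismatch in its core dimension 0, with gufunc signature (n?,k),(k,m?)->(n?,m?) (size 3 is different from 4)
hex_k
[... 1166 characters left out ...]
 mismatch in its core dimension 0, with gufunc signature (n?,k),(k,m?)->(n?,m?) (size 3 is different from 4)
bush matmul: Input operand 1 has a mismatch in its core dimension 0, with gufunc signature (n?,k),(k,m?)->(n?,m?) (size 3 is different from 4)
screw_mouth matmul: Input operand 1 has a mismatch in its core dimension 0, with gufunc signature (n?,k),(k,m?)->(n?,m?) (size 3 is different from 4)
block_hole matmul: Input operand 1 has a mismatch in its core dimension 0, with gufunc signature (n?,k),(k,m?)->(n?,m?) (size 3 is different from 4)
key_tip matmul: Input operand 1 has a mismatch in its core dimension 0, with gufunc signature (n?,k),(k,m?)->(n?,m?) (size 3 is different from 4)
0.7
```

```bash
cat > h.py <<'E'
from bench import bot
import cv2, numpy as np
from scipy.spatial.transform import Rotation as R
def q2R(q): q=np.asarray(q); return R.from_quat([q[1],q[2],q[3],q[0]]).as_matrix()
def K(s):
    f=s["img"].shape[0]/2/np.tan(np.radians(s["fovy"])/2)
    return np.array([[f,0,s["cx"]],[0,f,s["cy"]],[0,0,1.]]),np.array([s["k1"],0,0,0,0])
def toW(s,p): return np.array(s["position"])+q2R(s["rotation"])@np.array(p)
def ray(s,uv):
    k,d=K(s); n=cv2.undistortPoints(np.array(uv,float).reshape(-1,1,2),k,d).reshape(-1,2)
    return np.array(s["position"]),(q2R(s["rotation"])@np.c_[n,np.ones(len(n))].T).T
def atz(s,uv,z):
    o,d=ray(s,uv); return o+d*((z-o[2])/d[:,2])[:,None]
def proj(s,P):
    Rm=q2R(s["rotation"]); c=(np.atleast_2d(P)-s["position"])@Rm; k,d=K(s)
    return cv2.projectPoints(c.reshape(-1,1,3),np.zeros(3),np.zeros(3),k,d)[0].reshape(-1,2)
def st():
    s=bot.sense(); Rm=q2R(s["orientation"])
    print("t",round(s["time"],2),"eef",np.round(s["eef_pos"],4),"F",np.round(s["ft_force"],2),"T",np.round(s["torque"],3),"op",round(s["opening"],4),"j",np.round(s["joint_pos"],3))
    print("R",np.round(Rm,4).tolist()); return s,Rm
E
python3 - <<'E'
from h import *
import pickle
st()
for n in ["scene","top"]:
    s=bot.snapshot(n); pickle.dump(s,open(f"{n}0.pkl","wb"))
    print(q2R(s["rotation"])[:,2])
    for t in ["key_handle","hex_key","bush","screw_mouth","block_hole","oil_dish","tin","jar"]:
        for d in bot.search_frame(t,s)[:2]:
            print(n,t,round(d["p"],2),np.round(toW(s,d["position"]),4),np.round(proj(s,toW(s,d["position"]))[0]))
print(bot.sense()["time"])
E
```

```text
t 0.7 eef [ 0.1466 -0.556   0.2563] F [ 0.25  0.33 -0.02] T [-0.015  0.041 -0.026] op 0.0857 j [-1.464  0.207  1.542 -0.     1.393 -0.15 ]
R [[-0.0, 0.967, 0.2549], [-0.0, 0.2549, -0.967], [-1.0, -0.0, 0.0]]
[ 0.3748153   0.77459333 -0.50942974]
scene key_handle 0.79 [0.4419 0.0531 0.0877] [196. 187.]
scene hex_key 0.71 [0.4437 0.0562 0.0894] [197. 186.]
scene bush 0.54 [ 0.4846 -0.2585  0.1266] [258. 228.]
scene block_hole 0.66 [0.4375 0.0313 0.0358] [200. 208.]
scene oil_dish 0.71 [ 0.6367 -0.0548  0.0192] [281. 209.]
scene oil_dish 0.35 [0.6422 0.0372 0.0549] [268. 183.]
scene tin 0.79 [ 0.6484 -0.4498  0.0442] [380. 290.]
scene jar 0.88 [0.6433 0.0353 0.0563] [268. 183.]
[ 0.17454152 -0.01328771 -0.98456015]
top hex_key 0.94 [0.4349 0.0615 0.0993] [162. 264.]
top bush 0.86 [ 0.4812 -0.2408  0.1208] [289. 241.]
top bush 0.39 [0.4385 0.0578 0.1023] [164. 263.]
top screw_mouth 0.59 [ 0.4575 -0.3353  0.0716] [327. 252.]
top block_hole 0.84 [0.441  0.0449 0.0475] [174. 263.]
top oil_dish 0.66 [ 0.6328 -0.063   0.0155] [218. 189.]
top tin 0.97 [ 0.6567 -0.431   0.0447] [359. 174.]
top jar 0.87 [0.6423 0.0534 0.0794] [168. 181.]
1.6
```

View pics/scene0.png

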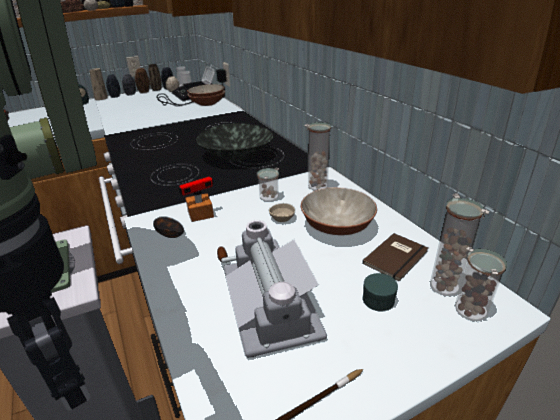

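View pics/top0.png

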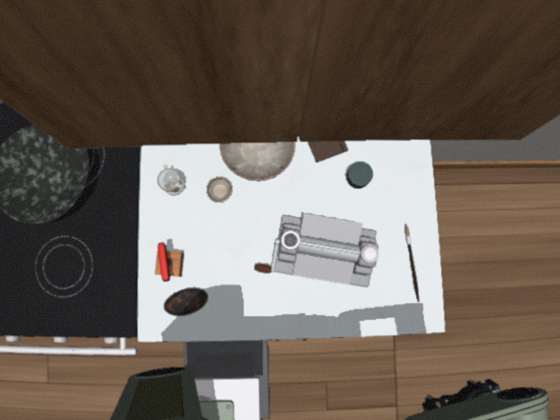

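```bash
python3 - <<'E'
from h import *
import pickle
a=pickle.load(open("scene0.pkl","rb"));b=pickle.load(open("top0.pkl","rb"))
def crop(s,x,y,w,h,f): return cv2.resize(s["img"][y:y+h,x:x+w],None,fx=f,fy=f,interpolation=cv2.INTER_CUBIC)
A=[crop(a,170,165,60,60,6),crop(a,225,205,60,60,6),crop(b,145,230,50,60,6),crop(b,262,215,60,60,6)]
A=[cv2.resize(i,(390,290)) if 0 else i[:300,:390] for i in A]
A=[cv2.copyMakeBorder(i,0,300-i.shape[0],0,390-i.shape[1],cv2.BORDER_CONSTANT) for i in A]
cv2.imwrite("pics/c0.png",np.vstack([np.hstack(A[:2]),np.hstack(A[2:])]))
E
```

```text
(no output)
```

View pics/c0.png

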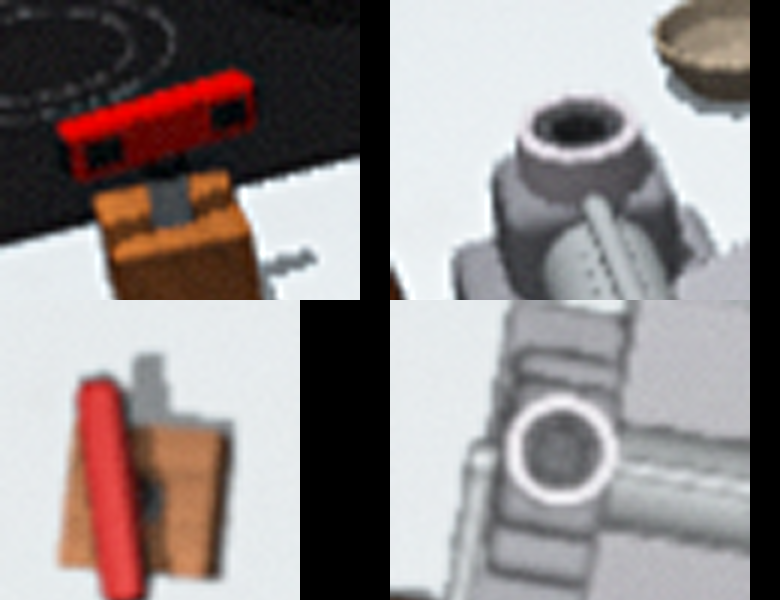

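```bash
cat > fit.py <<'E'
from h import *
from scipy.optimize import minimize
def redness(s):
    im=s["img"].astype(float); b,g,r=im[...,0],im[...,1],im[...,2]
    return np.clip((r-2.2*np.maximum(g,b))/60.,0,1)*1.0
def rend(s,P,roi,ss=8):
    x,y,w,h=roi; uv=(proj(s,P)-[x-.0,y-.0]+0.5)*ss
    hull=cv2.convexHull(uv.astype(np.float32)).reshape(-1,2)
    m=np.zeros((h*ss,w*ss),np.uint8); cv2.fillPoly(m,[np.round(hull*16).astype(np.int32)],255,shift=4)
    return cv2.resize(m,(w,h),interpolation=cv2.INTER_AREA)/255.
def box(x,y,z,yaw,tx=0,ty=0):
    c=np.array([[i*.045,j*.009,k*.013] for i in(-1,1) for j in(-1,1) for k in(-1,1)])
    Rm=R.from_euler("xyz",[tx,ty,0]).as_matrix()@R.from_euler("z",yaw).as_matrix()
    return c@Rm.T+[x,y,z]
def roi_of(s,P,m=14):
    uv=proj(s,P); a=np.floor(uv.min(0)).astype(int)-m; b=np.ceil(uv.max(0)).astype(int)+m
    a=np.maximum(a,0); return a[0],a[1],min(b[0],560)-a[0],min(b[1],420)-a[1]
def fit_handle(views,x0,fixz=None):
    data=[]
    for s in views:
        roi=roi_of(s,box(*x0[:4])); x,y,w,h=roi; data.append((s,roi,redness(s)[y:y+h,x:x+w]))
    sc=np.array([.01,.01,.01,.1])
    def cost(v):
        p=np.array(x0[:4])+v*sc
        if fixz is not None:p[2]=fixz
        return sum(((rend(s,box(*p),r)-t)**2).sum() for s,r,t in data)
    best=None
    for k in range(3):
        st=np.random.RandomState(k).randn(4)*.3 if best is None else best.x
        r=minimize(cost,st,method="Nelder-Mead",options=dict(initial_simplex=np.vstack([st,st+np.eye(4)*.6]),xatol=1e-3,fatol=1e-3))
        if best is None or r.fun<best.fun: best=r
    return np.array(x0[:4])+best.x*sc,best.fun
E
python3 - <<'E'
from fit import *
import pickle
a=pickle.load(open("scene0.pkl","rb"));b=pickle.load(open("top0.pkl","rb"))
x0=[.438,.058,.089,1.6]
for n,v,f in [("both",[a,b],None),("scene",[a],.089),("top",[b],.089)]:
    print(n,fit_handle(v,x0,f))
cv2.imwrite("pics/red.png",np.hstack([cv2.resize((redness(s)[y:y+60,x:x+60]*255).astype(np.uint8),None,fx=5,fy=5) for s,x,y in((a,170,165),(b,135,225))]))
# masks for the bush rim and bright ring
for n,s in(("scene",a),("top",b)):
    pass
E
```

```text
both (array([0.44649361, 0.10313437, 0.06913382, 1.87009408]), np.float64(658.7549550941945))
scene (array([0.44427235, 0.06229984, 0.07032038, 3.34800649]), np.float64(85.66456359092656))
top (array([0.44620156, 0.06238596, 0.15604953, 0.15405783]), np.float64(78.7255764321415))
```

View pics/red.png

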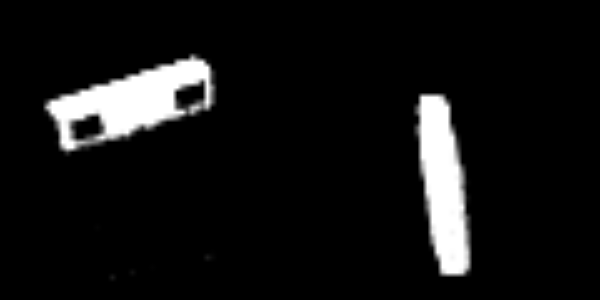

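```bash
sed -i 's|^def rend|_r=redness\ndef redness(s):\n    m=_r(s); k=np.ones((9,9)); c=cv2.morphologyEx(m,cv2.MORPH_CLOSE,k); e=cv2.erode(c,np.ones((3,3))); return np.where(e>.9,c,m)\ndef rend|' fit.py
python3 - <<'E'
from fit import *
import pickle
a=pickle.load(open("scene0.pkl","rb"));b=pickle.load(open("top0.pkl","rb"))
x0=[.438,.058,.089,.1]
out={}
for n,v,f in [("both",[a,b],None),("scene",[a],.089),("top",[b],.089)]:
    out[n]=fit_handle(v,x0,f);print(n,out[n])
p=out["both"][0]
for s in(a,b):
    im=s["img"].copy(); 
    x,y,w,h=roi_of(s,box(*p)); c=cv2.resize(im[y:y+h,x:x+w],None,fx=6,fy=6,interpolation=cv2.INTER_CUBIC)
    hl=cv2.convexHull(((proj(s,box(*p))-[x,y]+.5)*6).astype(np.int32)); cv2.polylines(c,[hl],True,(255,255,0),1)
    cv2.imwrite("pics/f%d.png"%s["shot"],c); print(s["shot"],c.shape)
E
ls pics
```

```text
both (array([0.44391878, 0.0619224 , 0.08833757, 0.21796837]), np.float64(145.35546139946175))
scene (array([0.44475269, 0.06215496, 0.09658793, 0.22774532]), np.float64(48.12365709342561))
top (array([0.44146188, 0.06128215, 0.09581834, 0.14885852]), np.float64(96.07456785851596))
3 (306, 378, 3)
4 (402, 276, 3)
c0.png
f3.png
f4.png
red.png
scene0.png
top0.png
```

```bash
python3 - <<'E'
import cv2,numpy as np
a=cv2.imread("pics/f3.png");b=cv2.imread("pics/f4.png")
a=cv2.copyMakeBorder(a,0,402-306,0,0,cv2.BORDER_CONSTANT);cv2.imwrite("pics/f34.png",np.hstack([a,b]))
E
```

```text
(no output)
```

View pics/f34.png

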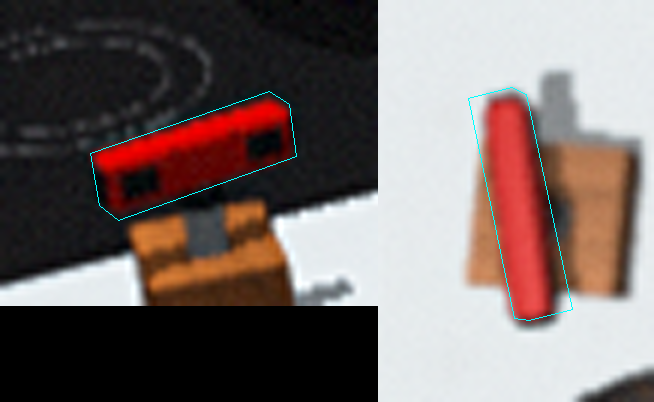

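```bash
python3 - <<'E'
s=open("fit.py").read()
s=s.replace("return np.clip((r-2.2*np.maximum(g,b))/60.,0,1)*1.0","m=np.maximum(g,b); return np.clip(((r-m)/np.maximum(r,30)-.4)/.3,0,1)*(r>40)")
open("fit.py","w").write(s)
E
python3 - <<'E'
from fit import *
import pickle
a=pickle.load(open("scene0.pkl","rb"));b=pickle.load(open("top0.pkl","rb"))
x0=[.444,.060,.089,.17]
out={}
for n,v,f in [("both",[a,b],None),("scene",[a],.089),("top",[b],.089)]:
    out[n]=fit_handle(v,x0,f);print(n,out[n])
p=out["both"][0];o=[]
for s in(a,b):
    x,y,w,h=roi_of(s,box(*p)); c=cv2.resize(s["img"][y:y+h,x:x+w],None,fx=6,fy=6,interpolation=cv2.INTER_CUBIC)
    m=cv2.resize((redness(s)[y:y+h,x:x+w]*255).astype(np.uint8),None,fx=6,fy=6);m=cv2.cvtColor(m,cv2.COLOR_GRAY2BGR)
    for i in(c,m):
        hl=cv2.convexHull(((proj(s,box(*p))-[x,y]+.5)*6).astype(np.int32)); cv2.polylines(i,[hl],True,(255,255,0),1)
        o.append(cv2.copyMakeBorder(i,0,410-i.shape[0],0,0,cv2.BORDER_CONSTANT))
im=np.hstack(o);cv2.imwrite("pics/f5.png",cv2.resize(im,None,fx=800/im.shape[1],fy=800/im.shape[1]))
E
```

```text
both (array([0.44359138, 0.06203994, 0.08846955, 0.1772005 ]), np.float64(103.73846188922377))
scene (array([0.44349287, 0.06185387, 0.09706407, 0.17700449]), np.float64(33.88814835699629))
top (array([0.44209986, 0.06143349, 0.1119865 , 0.15205551]), np.float64(67.45595113327118))
```

View pics/f5.png

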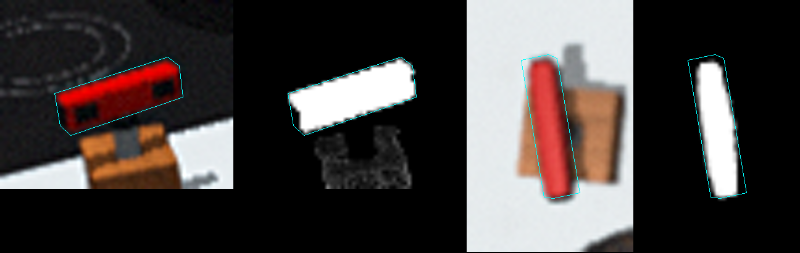

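```bash
python3 - <<'E'
from fit import *
import pickle
a=pickle.load(open("scene0.pkl","rb"));b=pickle.load(open("top0.pkl","rb"))
print("corners",atz(b,[(157.5,251),(183,251.5),(180.5,276.5),(155.5,274)],.044))
# overlay predictions
p=[.4436,.062,.0885,.165]
def blk(cx,cy,yaw,z):
    c=np.array([[i*.031,j*.031,0] for i,j in((-1,-1),(-1,1),(1,1),(1,-1))]); return c@R.from_euler("z",yaw).as_matrix().T+[cx,cy,z]
def circ(cx,cy,r,z): t=np.linspace(0,2*np.pi,40); return np.c_[cx+r*np.cos(t),cy+r*np.sin(t),0*t+z]
o=[]
for s,(x,y,w,h) in((a,(170,165,60,60)),(b,(140,230,60,60))):
    c=cv2.resize(s["img"][y:y+h,x:x+w],None,fx=6.5,fy=6.5,interpolation=cv2.INTER_CUBIC)
    for P,col in((blk(p[0],p[1],-.06,.044),(0,255,0)),(circ(p[0],p[1],.01175,.044),(255,255,0)),(blk(p[0],p[1],-.06,0),(0,255,255))):
        cv2.polylines(c,[((proj(s,P)-[x,y]+.5)*6.5).astype(np.int32)],True,col,1)
    o.append(c)
cv2.imwrite("pics/b.png",np.hstack(o))
E
```

```text
corners [[0.47122936 0.0867511  0.044     ]
 [0.46874289 0.0220212  0.044     ]
 [0.40659003 0.02824773 0.044     ]
 [0.4137928  0.09133814 0.044     ]]
```

View pics/b.png

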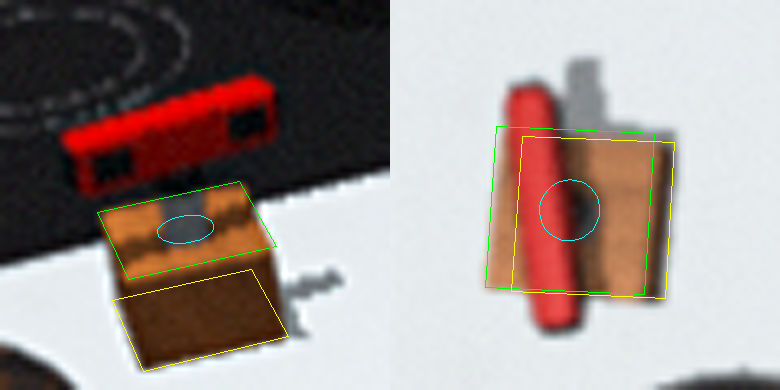

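```bash
python3 - <<'E'
from fit import *
import pickle
a=pickle.load(open("scene0.pkl","rb"));b=pickle.load(open("top0.pkl","rb"))
from scipy.optimize import least_squares
def ring(s,uv0,rad,thr=None):
    # bright ring pixels
    x,y=int(uv0[0])-rad,int(uv0[1])-rad
    im=cv2.cvtColor(s["img"],cv2.COLOR_BGR2GRAY)[y:y+2*rad,x:x+2*rad]
    return im,x,y
def circ(cx,cy,r,z): t=np.linspace(0,2*np.pi,60); return np.c_[cx+r*np.cos(t),cy+r*np.sin(t),0*t+z]
def lsq(pts): 
    (o1,d1),(o2,d2)=pts; d1=d1[0]/np.linalg.norm(d1[0]);d2=d2[0]/np.linalg.norm(d2[0])
    A=np.c_[d1,-d2]; t=np.linalg.lstsq(A,o2-o1,rcond=None)[0]; return (o1+d1*t[0]+o2+d2*t[1])/2,np.linalg.norm(o1+d1*t[0]-o2-d2*t[1])
p,g=lsq([ray(a,[(256.3,226.7)]),ray(b,[(290.5,239.8)])]);print(p,g)
for z in (.115,.12,.125,.13): print(z,atz(a,[(256.3,226.7)],z),atz(b,[(290.5,239.8)],z))
o=[]
for s,(x,y,w,h) in((a,(232,202,50,50)),(b,(265,215,50,50))):
    c=cv2.resize(s["img"][y:y+h,x:x+w],None,fx=8,fy=8,interpolation=cv2.INTER_CUBIC)
    c0=c.copy()
    for P,col in((circ(p[0],p[1],.022,p[2]),(0,255,0)),(circ(p[0],p[1],.0145,p[2]-.003),(255,255,0)),(circ(p[0],p[1],.022,p[2]-.0205),(0,255,255))):
        cv2.polylines(c,[((proj(s,P)-[x,y]+.5)*8).astype(np.int32)],True,col,1)
    o.append(c)
cv2.imwrite("pics/r.png",np.hstack(o))
E
```

```text
[ 0.48484787 -0.24447915  0.1221215 ] 0.002397786464606901
0.115 [[ 0.49005349 -0.23467826  0.115     ]] [[ 0.48444032 -0.24444307  0.115     ]]
0.12 [[ 0.48724938 -0.24167854  0.12      ]] [[ 0.48391899 -0.24421224  0.12      ]]
0.125 [[ 0.48444527 -0.24867883  0.125     ]] [[ 0.48339767 -0.24398141  0.125     ]]
0.13 [[ 0.48164116 -0.25567911  0.13      ]] [[ 0.48287634 -0.24375058  0.13      ]]
```

View pics/r.png

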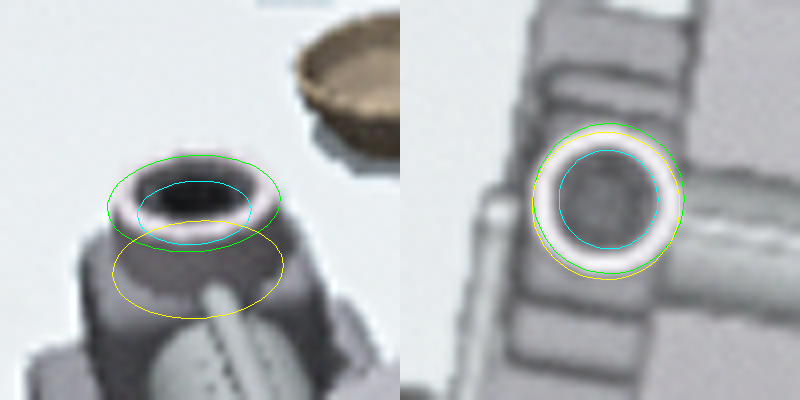

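```bash
cat >> h.py <<'E'
def delta(target,yawz=None):
    """print shift units and turn units to reach TCP target [x,y,z] with tool down, jaw axis yaw yawz (rad)"""
    s,Rm=st(); d=Rm.T@(np.array(target)-s["eef_pos"])/.25
    t=np.zeros(3)
    if yawz is not None:
        zt=np.array([np.cos(yawz),np.sin(yawz),0]); xt=np.array([0,0,-1.]); yt=np.cross(zt,xt)
        t=R.from_matrix(Rm.T@np.c_[xt,yt,zt]).as_rotvec()/np.radians(30)
    print("TURN",np.round(t,4),"SHIFT",np.round(d,4)); return t,d
E
python3 -c "
from h import *
delta([.4436,.062,.185],np.radians(-80.5))"
```

```text
t 1.6 eef [ 0.1466 -0.556   0.2563] F [-0.17  0.8  -0.21] T [-0.006  0.064 -0.021] op 0.0853 j [-1.464  0.207  1.542  0.     1.394 -0.151]
R [[0.0, 0.9669, 0.255], [0.0, 0.255, -0.9669], [-1.0, 0.0, -0.0]]
TURN [ 1.757e-01 -1.000e-04 -0.000e+00] SHIFT [ 0.2852  1.7791 -2.0873]
```

servo_tool --moves '[0, 0, 0, 0, 0.05, -0.06, 1, 0, 0, 0, 0, 0.18, -0.2, 1, 0, 0, 0, 0, 0.32, -0.37, 1, 0, 0, 0, 0, 0.45, -0.53, 1, 0, 0, 0, 0, 0.58, -0.68, 1, 0, 0, 0, 0, 0.7, -0.82, 1, 0, 0, 0, 0, 0.82, -0.96, 1, 0, 0, 0, 0, 0.85, -1.0, 1]'

```text
time: 2.6
eef_pos: [0.2887, -0.257, 0.256]
orientation: [0.561, 0.431, 0.561, -0.43]
ft_force: [-0.3, -0.3, 0.5]
opening: 0.0855
```

servo_tool --moves '[0, 0, 0, 0, 0.07, -0.08, 1, 0.03, 0, 0, 0, 0.21, -0.23, 1, 0.06, 0, 0, 0, 0.36, -0.4, 1, 0.1, 0, 0, 0.05, 0.5, -0.56, 1, 0.14, 0, 0, 0.1, 0.64, -0.71, 1, 0.176, 0, 0, 0.15, 0.77, -0.85, 1, 0.176, 0, 0, 0.2, 0.88, -0.97, 1, 0.176, 0, 0, 0.2, 0.92, -1.0, 1]'

```text
time: 3.6
eef_pos: [0.4458, 0.0455, 0.2051]
orientation: [0.54, 0.455, 0.542, -0.456]
ft_force: [0.1, -0.5, 0.4]
opening: 0.0852
```

```bash
python3 -c "
from h import *
delta([.4436,.062,.095],np.radians(-80.5))"
```

```text
t 3.6 eef [0.4458 0.0455 0.2051] F [ 0.09 -0.51  0.36] T [ 0.053  0.062 -0.02 ] op 0.0852 j [-0.092 -0.015  1.895  0.     1.264  1.306]
R [[-0.0024, 0.9852, 0.1715], [0.0005, 0.1715, -0.9852], [-1.0, -0.0023, -0.0009]]
TURN [ 0.0125 -0.0017  0.0043] SHIFT [ 0.4406  0.0037 -0.0662]
```

servo_tool --moves '[0.012, 0, 0, 0, 0.004, -0.066, 1, 0.012, 0, 0, 0.1, 0.004, -0.066, 1, 0.012, 0, 0, 0.2, 0.004, -0.066, 1, 0.012, 0, 0, 0.3, 0.004, -0.066, 1, 0.012, 0, 0, 0.38, 0.004, -0.066, 1, 0.012, 0, 0, 0.43, 0.004, -0.066, 1, 0.012, 0, 0, 0.44, 0.004, -0.066, 1, 0.012, 0, 0, 0.44, 0.004, -0.066, 1]'

```text
time: 4.6
eef_pos: [0.4442, 0.0616, 0.0957]
orientation: [0.539, 0.457, 0.54, -0.457]
ft_force: [-0.9, 0.8, 0.5]
opening: 0.0856
```

```bash
python3 -c "
from h import *
delta([.4436,.062,.095],np.radians(-80.5))
s=bot.snapshot('top');cv2.imwrite('pics/g1.png',cv2.resize(s['img'][220:300,120:220],None,fx=6,fy=6,interpolation=2))"
```

```text
t 4.6 eef [0.4442 0.0616 0.0957] F [-0.88  0.82  0.51] T [-0.018  0.046 -0.019] op 0.0856 j [-0.056  0.15   1.983  0.     1.01   1.349]
R [[-0.0013, 0.9863, 0.165], [0.0003, 0.165, -0.9863], [-1.0, -0.0013, -0.0005]]
TURN [-0.0001 -0.0009  0.0024] SHIFT [ 0.0029 -0.0022 -0.0018]
```

View pics/g1.png

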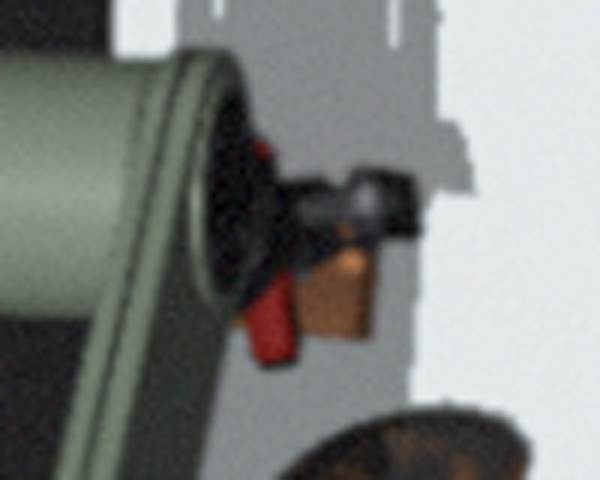

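servo_tool --moves '[0, 0, 0, 0, 0, 0, 0, 0, 0, 0, 0, 0, 0, -0.5, 0, 0, 0, 0, 0, 0, -0.7, 0, 0, 0, 0, 0, 0, -1, 0, 0, 0, 0, 0, 0, -1, 0, 0, 0, 0, 0, 0, -1, 0, 0, 0, 0, 0, 0, -1, 0, 0, 0, 0, 0, 0, -1]' --squeeze 60

```text
time: 5.65
eef_pos: [0.4448, 0.0616, 0.0962]
orientation: [0.54, 0.457, 0.54, -0.457]
ft_force: [-0.3, -1.1, 3.2]
opening: 0.0172
```

```bash
python3 -c "
from h import *
st()"
```

```text
t 5.65 eef [0.4448 0.0616 0.0962] F [-0.29 -1.14  3.24] T [-0.209 -0.004  0.03 ] op 0.0172 j [-0.056  0.149  1.982  0.     1.01   1.349]
R [[-0.0001, 0.9863, 0.1652], [0.0, 0.1652, -0.9863], [-1.0, -0.0001, -0.0]]
```

servo_tool --moves '[0, 0, 0, -0.04, 0, 0, -1, 0, 0, 0, -0.12, 0, 0, -1, 0, 0, 0, -0.22, 0, 0, -1, 0, 0, 0, -0.32, 0, 0.04, -1, 0, 0, 0, -0.42, 0, 0.12, -1, 0, 0, 0, -0.5, 0, 0.25, -1, 0, 0, 0, -0.56, 0, 0.4, -1, 0, 0, 0, -0.58, 0, 0.52, -1]'

```text
time: 6.65
eef_pos: [0.4665, -0.0676, 0.2424]
orientation: [0.54, 0.457, 0.539, -0.457]
ft_force: [0.9, 0.3, -1.8]
opening: 0.0172
```

```bash
python3 - <<'E'
from fit import *
import pickle
s,Rm=st()
v=[bot.snapshot("scene"),bot.snapshot("top")]
print(bot.sense()["eef_pos"])
pickle.dump(v,open("lift.pkl","wb"))
for i,a in enumerate(v): cv2.imwrite(f"pics/l{i}.png",a["img"])
E
```

```text
t 6.65 eef [ 0.4665 -0.0676  0.2424] F [ 0.9   0.26 -1.76] T [-0.016  0.028 -0.007] op 0.0172 j [-0.328 -0.006  1.804  0.     1.342  1.077]
R [[0.0014, 0.9863, 0.1649], [-0.0, 0.1649, -0.9863], [-1.0, 0.0014, 0.0002]]
[ 0.46677133 -0.06891813  0.24210005]
```

View pics/l0.png

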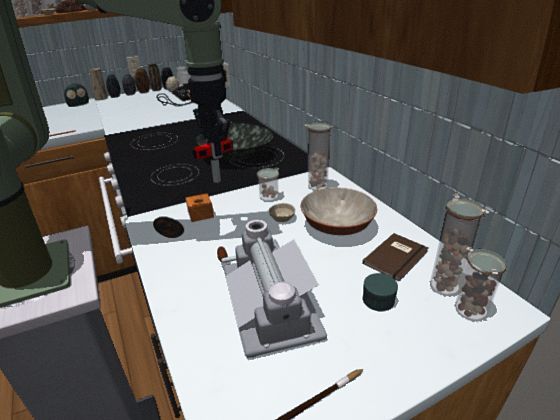

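View pics/l1.png

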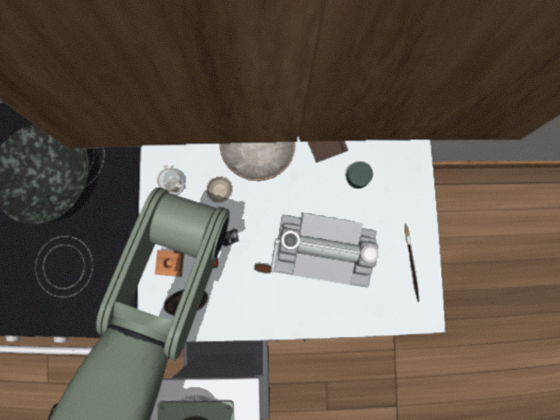

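```bash
python3 - <<'E'
from fit import *
import pickle
a,b=pickle.load(open("lift.pkl","rb"))
o=[]
for s,(x,y,w,h) in((a,(232,205,50,40)),(b,(265,215,50,40)),(a,(180,130,60,60)),(a,(175,180,50,40)),(b,(147,243,50,40))):
    c=cv2.resize(s["img"][y:y+h,x:x+w],None,fx=8,fy=8,interpolation=cv2.INTER_CUBIC)[:320,:400]
    o.append(cv2.resize(c,(260,208)) if 0 else c)
o=[cv2.resize(c,(390,290)) if c.shape[1]!=400 else c[:290,:390] for c in o]
cv2.imwrite("pics/l2.png",np.vstack([np.hstack(o[:2]),np.hstack(o[3:5])]))
# ring extraction: bright
from scipy.optimize import minimize
def lsq(pts): 
    (o1,d1),(o2,d2)=pts; d1=d1[0]/np.linalg.norm(d1[0]);d2=d2[0]/np.linalg.norm(d2[0])
    t=np.linalg.lstsq(np.c_[d1,-d2],o2-o1,rcond=None)[0]; return (o1+d1*t[0]+o2+d2*t[1])/2,np.linalg.norm(o1+d1*t[0]-o2-d2*t[1])
print(lsq([ray(a,[(256.,225.9)]),ray(b,[(290.1,239.5)])]))
# annulus template fit via NCC
def ann(s,x,y,z,roi,ri):
    X,Y,w,h=roi; ss=8; m=np.zeros((h*ss,w*ss),np.uint8); t=np.linspace(0,2*np.pi,80)
    for r,v in((.022,255),(ri,0)):
        P=np.c_[x+r*np.cos(t),y+r*np.sin(t),0*t+z]
        cv2.fillPoly(m,[np.round((proj(s,P)-[X,Y]+.5)*ss*16).astype(np.int32)],v,shift=4)
    return cv2.resize(m,(w,h),interpolation=cv2.INTER_AREA)/255.
D=[(a,(243,213,26,24)),(b,(278,228,24,24))]
for f in (0,1,2):
  def cost(v):
    c=0
    for i,(s,r) in enumerate(D):
        if f and i!=f-1: continue
        X,Y,w,h=r; g=cv2.cvtColor(s["img"],cv2.COLOR_BGR2GRAY)[Y:Y+h,X:X+w].astype(float)
        z=.122 if f else .122+v[2]*.01
        m=ann(s,.4848+v[0]*.01,-.2445+v[1]*.01,z,r,.0145)
        msk=ann(s,.4848+v[0]*.01,-.2445+v[1]*.01,z,r,.0)
        sel=(msk>0.05)
        c-=np.corrcoef(m.ravel(),np.clip(g,100,240).ravel())[0,1]
    return c
  r=minimize(cost,[0,0,0],method="Nelder-Mead",options=dict(initial_simplex=[[-.2,-.2,-.2],[.4,0,0],[0,.4,0],[0,0,.4]]))
  print(f,[.4848+r.x[0]*.01,-.2445+r.x[1]*.01,.122+r.x[2]*.01],r.fun)
E
```

```text
(array([ 0.48510547, -0.24339994,  0.12344934]), np.float64(0.001706510618254607))
0 [np.float64(0.48473351972474793), np.float64(-0.2434527334297945), np.float64(0.12572283796660835)] -1.5480240023186251
1 [np.float64(0.4875965771097571), np.float64(-0.23855225570026956), np.float64(0.12573753411161664)] -0.7621654657739154
2 [np.float64(0.48454713754904954), np.float64(-0.24343017034325412), np.float64(0.1242789178853388)] -0.800866503089646
```

View pics/l2.png

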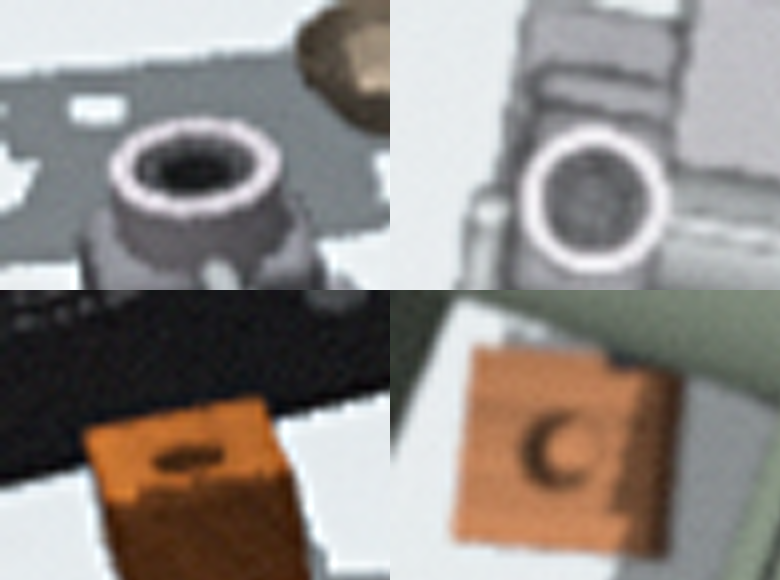

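```bash
python3 - <<'E'
from fit import *
import pickle
a,b=pickle.load(open("lift.pkl","rb"))
print(atz(a,[(198.,200.75)],.044),atz(b,[(167.75,262.5)],.044))
delta([.4847,-.2435,.226],np.radians(-80.5))
E
```

```text
[[0.44185119 0.05687371 0.044     ]] [[0.44194524 0.06047412 0.044     ]]
t 6.75 eef [ 0.4668 -0.0689  0.2421] F [ 1.04  0.08 -1.79] T [ 0.018 -0.038 -0.018] op 0.0169 j [-3.300e-01 -4.000e-03  1.803e+00 -1.000e-03  1.341e+00  1.078e+00]
R [[0.0014, 0.9868, 0.1618], [-0.0011, 0.1618, -0.9868], [-1.0, 0.0012, 0.0013]]
TURN [-0.0063  0.0026 -0.0022] SHIFT [ 0.0653 -0.0423  0.7006]
```

servo_tool --moves '[0, 0, 0, 0, 0, 0.05, -1, 0, 0, 0, 0, -0.01, 0.16, -1, 0, 0, 0, 0, -0.02, 0.3, -1, 0, 0, 0, 0, -0.03, 0.44, -1, 0, 0, 0, 0, -0.03, 0.57, -1, 0, 0, 0, 0.03, -0.03, 0.66, -1, 0, 0, 0, 0.05, -0.03, 0.7, -1, 0, 0, 0, 0.065, -0.034, 0.7, -1]'

```text
time: 7.75
eef_pos: [0.4864, -0.2426, 0.2249]
orientation: [0.539, 0.458, 0.539, -0.458]
ft_force: [0.5, 0.2, -1.9]
opening: 0.017
```

```bash
python3 - <<'E'
from fit import *
import pickle
delta([.4847,-.2435,.226],np.radians(-80.5))
a,b=bot.snapshot("scene"),bot.snapshot("top"); pickle.dump([a,b],open("hov.pkl","wb"))
s,Rm=st()
e=s["eef_pos"]; o=[]
def circ(c,r): t=np.linspace(0,2*np.pi,60); return np.c_[c[0]+r*np.cos(t),c[1]+r*np.sin(t),0*t+c[2]]
for sh,(x,y,w,h) in((a,(225,155,65,97)),(b,(245,190,65,97))):
    c=cv2.resize(sh["img"][y:y+h,x:x+w],None,fx=6,fy=6,interpolation=2)
    o.append(c.copy())
    if sh is a:
        for P in(circ(e-[0,0,.088],.0098),circ(e-[0,0,.02],.0098),box(e[0],e[1],e[2]-.007,np.radians(9.5))):
            pp=((proj(sh,P)-[x,y]+.5)*6).astype(np.int32); cv2.polylines(c,[cv2.convexHull(pp)],True,(0,255,0),1)
        o.append(c)
cv2.imwrite("pics/h.png",np.hstack(o)[:600,:])
print(proj(a,e-[0,0,.088]))
E
```

```text
t 7.75 eef [ 0.4864 -0.2426  0.2249] F [ 0.51  0.21 -1.88] T [-0.001  0.035  0.007] op 0.017 j [-0.622  0.168  1.654  0.     1.32   0.786]
R [[-0.0001, 0.9869, 0.1616], [0.0005, 0.1616, -0.9869], [-1.0, -0.0, -0.0005]]
TURN [-0.0067 -0.001   0.    ] SHIFT [-0.0042 -0.0072  0.0025]
t 7.85 eef [ 0.4861 -0.2417  0.2249] F [ 0.69 -0.06 -1.97] T [ 0.02  -0.029 -0.045] op 0.0172 j [-0.621  0.167  1.655  0.     1.32   0.786]
R [[-0.0006, 0.9867, 0.1625], [0.0009, 0.1625, -0.9867], [-1.0, -0.0005, -0.001]]
[[255.31766611 219.89535396]]
```

```bash
python3 -c "
import cv2;i=cv2.imread('pics/h.png');print(i.shape);cv2.imwrite('pics/h2.png',i[:,:780])"
```

```text
(582, 1170, 3)
```

View pics/h2.png

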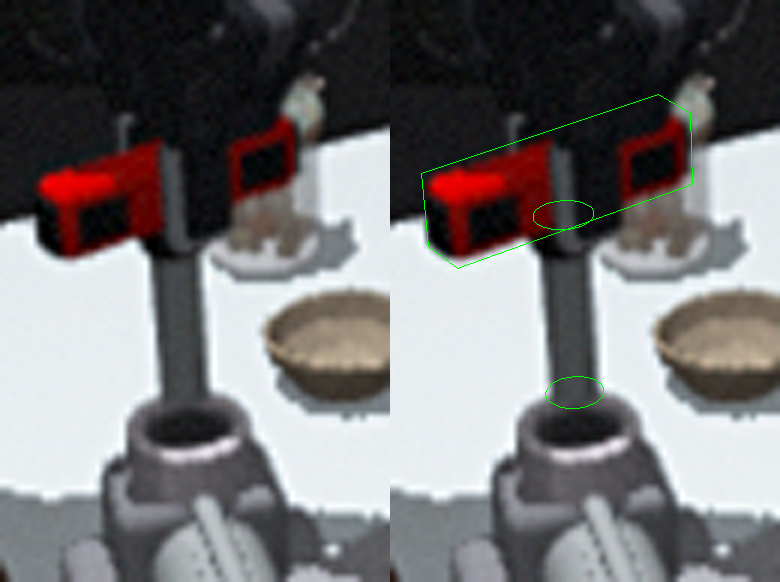

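```bash
python3 - <<'E'
from fit import *
import pickle
a,b=pickle.load(open("hov.pkl","rb"))
e=np.array([.4863,-.2422,.2249])
for z in(.137,.131,.125,.122): print(z,proj(a,[e[0],e[1],z])[0])
for z in(.122,.125): print(proj(a,[.4847,-.2435,z])[0])
print(proj(b,[.4847,-.2435,.125])[0], proj(a,[[.4863,-.2422,.125],[.4963,-.2422,.125],[.4863,-.2322,.125]]))
E
```

```text
0.137 [255.52449293 219.96122631]
0.131 [255.68596952 222.44499929]
0.125 [255.84635588 224.90923443]
0.122 [255.92614248 226.13407979]
[255.46643167 226.65287476]
[255.38556561 225.42660289]
[290.27624835 239.2494352 ] [[255.84635588 224.90923443]
 [260.30748737 223.61517794]
 [253.88768071 222.55998477]]
```

servo_tool --moves '[0, 0, 0, 0.01, 0, 0.004, -1, 0, 0, 0, 0.02, 0, 0.004, -1, 0, 0, 0, 0.03, 0, 0.004, -1, 0, 0, 0, 0.036, 0, 0.004, -1, 0, 0, 0, 0.04, 0, 0.004, -1, 0, 0, 0, 0.044, 0, 0.004, -1, 0, 0, 0, 0.044, 0, 0.004, -1, 0, 0, 0, 0.044, 0, 0.004, -1]'

```text
time: 8.85
eef_pos: [0.4863, -0.2427, 0.214]
orientation: [0.539, 0.458, 0.539, -0.457]
ft_force: [-0.2, 0.3, -2.1]
opening: 0.0176
```

```bash
python3 -c "
from h import *
st()"
```

```text
t 8.85 eef [ 0.4863 -0.2427  0.214 ] F [-0.21  0.32 -2.14] T [-0.007 -0.019  0.016] op 0.0176 j [-0.622  0.179  1.665  0.     1.298  0.785]
R [[-0.0005, 0.9867, 0.1625], [0.0008, 0.1625, -0.9867], [-1.0, -0.0004, -0.0008]]
```

servo_tool --moves '[0, 0, 0, 0.002, 0, 0, -1, 0, 0, 0, 0.004, 0, 0, -1, 0, 0, 0, 0.006, 0, 0, -1, 0, 0, 0, 0.008, 0, 0, -1, 0, 0, 0, 0.01, 0, 0, -1, 0, 0, 0, 0.012, 0, 0, -1, 0, 0, 0, 0.012, 0, 0, -1, 0, 0, 0, 0.012, 0, 0, -1]'

```text
time: 9.85
eef_pos: [0.4863, -0.2427, 0.211]
orientation: [0.539, 0.458, 0.539, -0.457]
ft_force: [0.0, 0.8, -0.9]
opening: 0.0176
```

servo_tool --moves '[0, 0, 0, 0.002, 0, 0, -1, 0, 0, 0, 0.004, 0, 0, -1, 0, 0, 0, 0.006, 0, 0, -1, 0, 0, 0, 0.008, 0, 0, -1, 0, 0, 0, 0.01, 0, 0, -1, 0, 0, 0, 0.01, 0, 0, -1, 0, 0, 0, 0.01, 0, 0, -1, 0, 0, 0, 0.01, 0, 0, -1]'

```text
time: 10.85
eef_pos: [0.4864, -0.2428, 0.2086]
orientation: [0.539, 0.458, 0.539, -0.457]
ft_force: [0.2, -0.1, -0.8]
opening: 0.0171
```

```bash
python3 -c "
from h import *
st()"
```

```text
t 10.85 eef [ 0.4864 -0.2428  0.2086] F [ 0.16 -0.11 -0.82] T [-0.153 -0.249  0.015] op 0.0171 j [-0.622  0.185  1.67   0.     1.287  0.785]
R [[-0.0002, 0.9867, 0.1625], [0.0006, 0.1625, -0.9867], [-1.0, -0.0001, -0.0006]]
```

servo_tool --moves '[0, 0, 0, 0.002, 0, 0, -1, 0, 0, 0, 0.004, 0, 0, -1, 0, 0, 0, 0.006, 0, 0, -1, 0, 0, 0, 0.006, 0, 0, -1, 0, 0, 0, 0.006, 0, 0, -1, 0, 0, 0, 0.006, 0, 0, -1, 0, 0, 0, 0.006, 0, 0, -1, 0, 0, 0, 0.006, 0, 0, -1]'

```text
time: 11.85
eef_pos: [0.4864, -0.2428, 0.2071]
orientation: [0.539, 0.458, 0.539, -0.457]
ft_force: [0.5, -0.6, -0.5]
opening: 0.0172
```

```bash
python3 -c "
from h import *
st();a=bot.snapshot('scene');cv2.imwrite('pics/k.png',cv2.resize(a['img'][165:255,220:300],None,fx=6,fy=6,interpolation=2));st()"
```

```text
t 11.85 eef [ 0.4864 -0.2428  0.2071] F [ 0.48 -0.63 -0.5 ] T [-0.133 -0.233  0.021] op 0.0172 j [-0.622  0.187  1.671  0.     1.284  0.785]
R [[-0.0001, 0.9867, 0.1625], [0.0005, 0.1625, -0.9867], [-1.0, -0.0001, -0.0005]]
t 11.9 eef [ 0.4864 -0.2428  0.2071] F [ 0.81 -0.27 -1.89] T [-0.111 -0.214  0.012] op 0.0175 j [-0.622  0.187  1.671  0.     1.284  0.785]
R [[-0.0002, 0.9867, 0.1625], [0.0005, 0.1625, -0.9867], [-1.0, -0.0001, -0.0005]]
```

View pics/k.png

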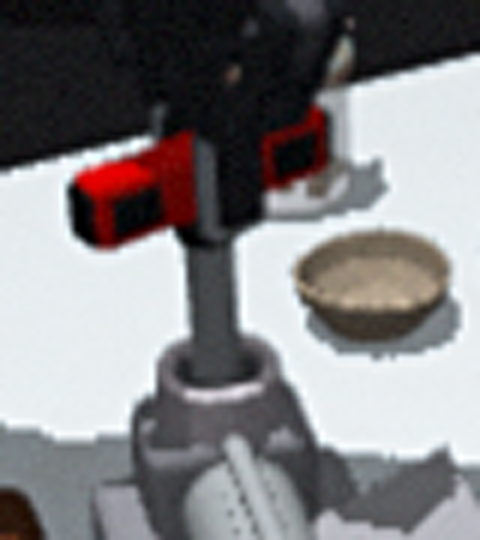

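servo_tool --moves '[0, 0, 0, 0, 0.002, 0.002, -1, 0, 0, 0, 0, 0.004, 0.003, -1, 0, 0, 0, 0, 0.006, 0.005, -1, 0, 0, 0, 0, 0.006, 0.005, -1, 0, 0, 0, 0.002, 0.006, 0.005, -1, 0, 0, 0, 0.004, 0.006, 0.005, -1, 0, 0, 0, 0.004, 0.006, 0.005, -1, 0, 0, 0, 0.004, 0.006, 0.005, -1]'

```text
time: 12.9
eef_pos: [0.4876, -0.2435, 0.2059]
orientation: [0.538, 0.458, 0.54, -0.458]
ft_force: [-3.8, 1.9, 1.2]
opening: 0.0172
```

```bash
python3 -c "
from h import *
st()"
```

```text
t 12.9 eef [ 0.4876 -0.2435  0.2059] F [-3.79  1.93  1.22] T [0.498 0.833 0.02 ] op 0.0172 j [-0.622  0.192  1.668  0.     1.284  0.785]
R [[-0.0014, 0.9867, 0.1625], [0.0013, 0.1625, -0.9867], [-1.0, -0.0012, -0.0015]]
```

servo_tool --moves '[0, 0, 0, 0, -0.001, -0.001, -1, 0, 0, 0, 0, -0.002, -0.002, -1, -0.05, 0, 0, 0.003, -0.002, -0.002, -1, -0.1, 0, 0, 0.005, -0.002, -0.002, -1, -0.15, 0, 0, 0.005, -0.002, -0.002, -1, -0.2, 0, 0, 0.005, -0.002, -0.002, -1, -0.25, 0, 0, 0.005, -0.002, -0.003, -1, -0.3, 0, 0, 0.005, -0.002, -0.003, -1]'

```text
time: 13.9
eef_pos: [0.4869, -0.2429, 0.2045]
orientation: [0.573, 0.413, 0.574, -0.413]
ft_force: [-1.3, 0.3, -2.3]
opening: 0.0175
```

```bash
python3 -c "
from h import *
st()"
```

```text
t 13.9 eef [ 0.4869 -0.2429  0.2045] F [-1.33  0.26 -2.31] T [ 0.051  0.345 -0.063] op 0.0175 j [-0.622  0.191  1.671  0.     1.281  0.627]
R [[-0.0016, 0.9486, 0.3165], [0.0012, 0.3165, -0.9486], [-1.0, -0.0011, -0.0016]]
```

servo_tool --moves '[0, 0, 0, 0.002, -0.001, 0, -1, 0, 0, 0, 0.005, -0.001, 0, -1, 0, 0, 0, 0.008, -0.001, 0, -1, 0, 0, 0, 0.01, -0.001, 0, -1, 0, 0, 0, 0.01, -0.001, 0, -1, 0, 0, 0, 0.01, -0.001, 0, -1, 0, 0, 0, 0.01, -0.001, 0, -1, 0, 0, 0, 0.01, -0.001, 0, -1]'

```text
time: 14.9
eef_pos: [0.4868, -0.243, 0.2021]
orientation: [0.573, 0.413, 0.574, -0.413]
ft_force: [-1.9, 1.3, 1.8]
opening: 0.017
```

```bash
python3 -c "
from h import *
st()"
```

```text
t 14.9 eef [ 0.4868 -0.243   0.2021] F [-1.95  1.3   1.81] T [ 0.326  0.376 -0.084] op 0.017 j [-0.622  0.193  1.674  0.     1.276  0.626]
R [[-0.0012, 0.9486, 0.3165], [0.0011, 0.3165, -0.9486], [-1.0, -0.0008, -0.0015]]
```

servo_tool --moves '[0.03, 0, 0, 0.002, -0.001, -0.001, -1, 0.06, 0, 0, 0.005, -0.001, -0.001, -1, 0.06, 0, 0, 0.008, -0.001, -0.001, -1, 0.06, 0, 0, 0.011, -0.001, -0.001, -1, 0.06, 0, 0, 0.014, -0.001, -0.001, -1, 0.06, 0, 0, 0.016, -0.001, -0.001, -1, 0.06, 0, 0, 0.016, -0.001, -0.001, -1, 0.06, 0, 0, 0.016, -0.001, -0.001, -1]'

```text
time: 15.9
eef_pos: [0.4868, -0.243, 0.1997]
orientation: [0.567, 0.422, 0.567, -0.422]
ft_force: [-2.3, 2.2, 7.1]
opening: 0.0171
```

```bash
python3 -c "
from h import *
st()"
```

```text
t 15.9 eef [ 0.4868 -0.243   0.1997] F [-2.3   2.21  7.09] T [0.425 0.593 0.002] op 0.0171 j [-0.622  0.195  1.677  0.     1.27   0.658]
R [[-0.0003, 0.958, 0.2867], [0.0004, 0.2867, -0.958], [-1.0, -0.0002, -0.0004]]
```

servo_tool --moves '[0, 0, 0, 0, -0.001, -0.002, -1, 0, 0, 0, 0.004, -0.001, -0.002, -1, 0, 0, 0, 0.008, -0.001, -0.002, -1, 0, 0, 0, 0.012, -0.001, -0.002, -1, 0.03, 0, 0, 0.014, -0.001, -0.002, -1, 0.03, 0, 0, 0.014, -0.001, -0.002, -1, 0, 0, 0, 0.014, -0.001, -0.002, -1, 0, 0, 0, 0.014, -0.001, -0.002, -1]'

```text
time: 16.9
eef_pos: [0.4871, -0.243, 0.1995]
orientation: [0.568, 0.422, 0.567, -0.422]
ft_force: [-4.7, 2.9, 16.2]
opening: 0.0169
```

```bash
python3 -c "
from h import *
st()"
```

```text
t 16.9 eef [ 0.4871 -0.243   0.1995] F [-4.68  2.94 16.17] T [ 0.713  1.152 -0.071] op 0.0169 j [-0.622  0.195  1.678  0.     1.267  0.658]
R [[0.0013, 0.958, 0.2869], [-0.0009, 0.2869, -0.958], [-1.0, 0.001, 0.0012]]
```

servo_tool --moves '[0, 0, 0, -0.004, -0.002, -0.003, -1, 0.1, 0, 0, 0, -0.002, -0.003, -1, 0.1, 0, 0, 0.003, -0.003, -0.003, -1, 0, 0, 0, 0.005, -0.003, -0.003, -1, -0.1, 0, 0, 0.005, -0.003, -0.002, -1, -0.1, 0, 0, 0.005, -0.002, -0.002, -1, 0, 0, 0, 0.005, -0.002, -0.002, -1, 0, 0, 0, 0.005, -0.002, -0.002, -1]'

```text
time: 17.9
eef_pos: [0.4868, -0.2429, 0.1997]
orientation: [0.568, 0.422, 0.566, -0.422]
ft_force: [-2.7, 1.4, 8.0]
opening: 0.0169
```

```bash
python3 - <<'E'
from fit import *
import pickle
st()
a=bot.snapshot("scene");pickle.dump(a,open("in.pkl","wb"))
h=pickle.load(open("hov.pkl","rb"))[0]
o=[cv2.resize(s["img"][165:255,225:290],None,fx=6,fy=6,interpolation=2) for s in(h,a)]
cv2.imwrite("pics/in.png",np.hstack(o))
E
```

```text
t 17.9 eef [ 0.4868 -0.2429  0.1997] F [-2.73  1.44  8.04] T [ 0.403  0.549 -0.032] op 0.0169 j [-0.622  0.193  1.68   0.     1.266  0.657]
R [[0.0021, 0.9578, 0.2873], [-0.0015, 0.2873, -0.9578], [-1.0, 0.0016, 0.002]]
```

View pics/in.png

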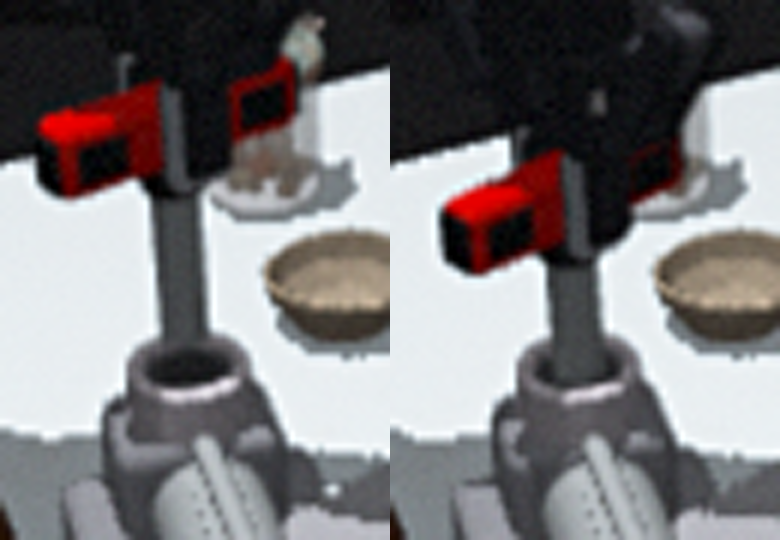

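```bash
python3 - <<'E'
from fit import *
import pickle
a=pickle.load(open("in.pkl","rb"));h=pickle.load(open("hov.pkl","rb"))[0]
def circ(c,r): t=np.linspace(0,2*np.pi,60); return np.c_[c[0]+r*np.cos(t),c[1]+r*np.sin(t),0*t+c[2]]
o=[]
F=10
for s,e,yaw,rims in((h,np.array([.4862,-.2422,.2249]),9.5,[]),(a,np.array([.4868,-.2429,.1997]),16.7,[.015,.011,.019])):
    x,y,w,h_=230,172,40,60
    c=cv2.resize(s["img"][y:y+h_,x:x+w],None,fx=F,fy=F,interpolation=2)
    hb=box(e[0],e[1],e[2]-.007,np.radians(yaw)); tp=e-[0,0,.088]
    for i,P in enumerate([hb,circ(tp,.0098),]+[circ(tp+[0,0,r],.022) for r in rims]):
        cv2.polylines(c,[cv2.convexHull(((proj(s,P)-[x,y]+.5)*F).astype(np.int32))],True,[(0,255,0),(255,255,0),(0,255,255),(255,0,255),(0,128,255)][i],1)
    o.append(c)
cv2.imwrite("pics/ov.png",np.hstack(o))
E
```

```text
(no output)
```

View pics/ov.png

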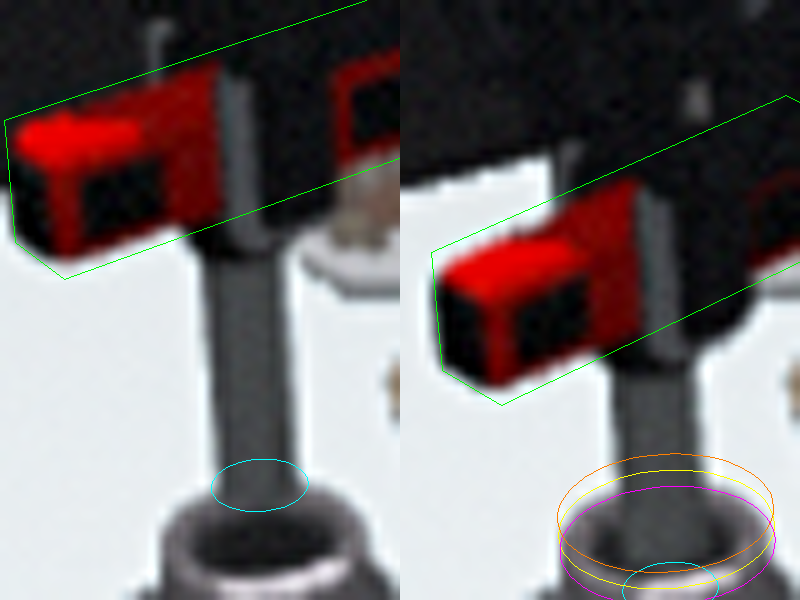

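servo_tool --moves '[0, 0, 0, -0.005, 0, 0, -1, 0, 0, 0, -0.01, -0.001, -0.001, -1, 0.03, 0, 0, -0.01, -0.002, -0.002, -1, 0.06, 0, 0, -0.006, -0.003, -0.003, -1, 0.06, 0, 0, -0.002, -0.003, -0.003, -1, 0.06, 0, 0, 0.002, -0.003, -0.003, -1, 0.06, 0, 0, 0.006, -0.003, -0.003, -1, 0.06, 0, 0, 0.006, -0.003, -0.003, -1]'

```text
time: 18.95
eef_pos: [0.4863, -0.2426, 0.1998]
orientation: [0.562, 0.431, 0.559, -0.431]
ft_force: [-1.0, 0.6, 5.3]
opening: 0.0169
```

```bash
python3 -c "
from h import *
st()"
```

```text
t 18.95 eef [ 0.4863 -0.2426  0.1998] F [-1.03  0.59  5.29] T [ 0.175  0.247 -0.026] op 0.0169 j [-0.622  0.191  1.682  0.     1.264  0.688]
R [[0.0033, 0.9663, 0.2574], [-0.0022, 0.2574, -0.9663], [-1.0, 0.0026, 0.003]]
```

servo_tool --moves '[0.08, 0, 0, 0.002, 0, 0, -1, 0.16, 0, 0, 0.003, 0, 0, -1, 0.24, 0, 0, 0.003, 0, 0.001, -1, 0.32, 0, 0, 0.003, 0, 0.001, -1, 0.4, 0, 0, 0.003, 0, 0.001, -1, 0.48, 0, 0, 0.003, 0, 0.001, -1, 0.56, 0, 0, 0.003, 0, 0.002, -1, 0.64, 0, 0, 0.003, 0, 0.002, -1]'

```text
time: 19.95
eef_pos: [0.4866, -0.2433, 0.1997]
orientation: [0.482, 0.519, 0.479, -0.518]
ft_force: [0.3, 0.1, 2.1]
opening: 0.017
```

```bash
python3 -c "
from h import *
s,Rm=st();print('yaw',np.degrees(np.arctan2(Rm[0,2],Rm[0,1])))"
```

```text
t 19.95 eef [ 0.4866 -0.2433  0.1997] F [0.34 0.12 2.07] T [-0.063 -0.056  0.178] op 0.017 j [-0.623  0.192  1.681 -0.     1.264  1.024]
R [[0.0038, 0.9971, -0.0754], [-0.0031, -0.0754, -0.9971], [-1.0, 0.0041, 0.0028]]
yaw -4.325973253833573
```

servo_tool --moves '[0.07, 0, 0, 0.002, 0, 0, -1, 0.14, 0, 0, 0.003, 0, 0, -1, 0.21, 0, 0, 0.003, 0, 0, -1, 0.28, 0, 0, 0.003, 0, 0.001, -1, 0.35, 0, 0, 0.003, 0, 0.001, -1, 0.42, 0, 0, 0.003, 0, 0.001, -1, 0.49, 0, 0, 0.003, 0, 0.001, -1, 0.56, 0, 0, 0.003, 0, 0.001, -1]'

```text
time: 20.95
eef_pos: [0.4868, -0.2439, 0.1995]
orientation: [0.401, 0.584, 0.397, -0.583]
ft_force: [-0.8, 0.1, 4.6]
opening: 0.0173
```

```bash
python3 -c "
from h import *
s,Rm=st();print('yaw',np.degrees(np.arctan2(Rm[0,2],Rm[0,1])))"
```

```text
t 20.95 eef [ 0.4868 -0.2439  0.1995] F [-0.78  0.1   4.56] T [-0.046  0.2    0.197] op 0.0173 j [-6.230e-01  1.930e-01  1.681e+00 -1.000e-03  1.262e+00  1.319e+00]
R [[0.0042, 0.932, -0.3624], [-0.0039, -0.3624, -0.932], [-1.0, 0.0054, 0.0021]]
yaw -21.24601780810256
```

servo_tool --moves '[0.03, 0, 0, 0.002, 0, 0, -1, 0.06, 0, 0, 0.003, 0, 0, -1, 0.09, 0, 0, 0.003, 0, 0, -1, 0.12, 0, 0, 0.003, 0, 0, -1, 0.15, 0, 0, 0.003, 0, 0, -1, 0.18, 0, 0, 0.003, 0, 0, -1, 0.2, 0, 0, 0.003, 0, 0, -1, 0.2, 0, 0, 0.003, 0, 0, -1]'

```text
time: 21.95
eef_pos: [0.4868, -0.2441, 0.1994]
orientation: [0.37, 0.604, 0.366, -0.603]
ft_force: [-1.6, -0.3, 5.9]
opening: 0.0167
```

```bash
python3 -c "
from h import *
s,Rm=st();print('yaw',np.degrees(np.arctan2(Rm[0,2],Rm[0,1])))"
```

```text
t 21.95 eef [ 0.4868 -0.2441  0.1994] F [-1.57 -0.32  5.94] T [0.062 0.293 0.145] op 0.0167 j [-6.230e-01  1.930e-01  1.681e+00 -1.000e-03  1.262e+00  1.424e+00]
R [[0.0043, 0.8886, -0.4587], [-0.0044, -0.4587, -0.8886], [-1.0, 0.0059, 0.002]]
yaw -27.303290052202673
```

servo_tool --moves '[0.02, 0, 0, 0.002, 0, 0, -1, 0.04, 0, 0, 0.002, 0, 0, -1, 0.06, 0, 0, 0.002, 0, 0, -1, 0.08, 0, 0, 0.002, 0, 0, -1, 0.1, 0, 0, 0.002, 0, 0, -1, 0.12, 0, 0, 0.002, 0, 0, -1, 0.14, 0, 0, 0.002, 0, 0, -1, 0.14, 0, 0, 0.002, 0, 0, -1]'

```text
time: 22.95
eef_pos: [0.4867, -0.2443, 0.1994]
orientation: [0.347, 0.618, 0.343, -0.617]
ft_force: [-1.6, 0.1, 4.9]
opening: 0.0174
```

```bash
python3 -c "
from h import *
s,Rm=st();print('yaw',np.degrees(np.arctan2(Rm[0,2],Rm[0,1])))"
```

```text
t 22.95 eef [ 0.4867 -0.2443  0.1994] F [-1.6   0.1   4.94] T [0.045 0.275 0.145] op 0.0174 j [-0.623  0.193  1.681 -0.002  1.261  1.499]
R [[0.0043, 0.8521, -0.5234], [-0.0048, -0.5234, -0.8521], [-1.0, 0.0062, 0.0019]]
yaw -31.559692434356037
```

servo_tool --moves '[0.02, 0, 0, 0.002, 0, 0, -1, 0.04, 0, 0, 0.002, 0, 0, -1, 0.06, 0, 0, 0.002, 0, 0, -1, 0.08, 0, 0, 0.002, 0, 0, -1, 0.1, 0, 0, 0.002, 0, 0, -1, 0.12, 0, 0, 0.002, 0, 0, -1, 0.14, 0, 0, 0.002, 0, 0, -1, 0.14, 0, 0, 0.002, 0, 0, -1]'

```text
time: 23.95
eef_pos: [0.4867, -0.2444, 0.1993]
orientation: [0.324, 0.63, 0.32, -0.629]
ft_force: [-1.5, 0.1, 5.5]
opening: 0.0174
```

```bash
python3 -c "
from h import *
s,Rm=st();print('yaw',np.degrees(np.arctan2(Rm[0,2],Rm[0,1])))"
```

```text
t 23.95 eef [ 0.4867 -0.2444  0.1993] F [-1.47  0.14  5.54] T [0.03  0.284 0.109] op 0.0174 j [-0.623  0.193  1.681 -0.002  1.261  1.573]
R [[0.0041, 0.8109, -0.5852], [-0.0051, -0.5852, -0.8109], [-1.0, 0.0063, 0.0017]]
yaw -35.819145827600664
```

servo_tool --moves '[0.02, 0, 0, 0.002, 0, 0, -1, 0.04, 0, 0, 0.002, 0, 0, -1, 0.06, 0, 0, 0.002, 0, 0, -1, 0.08, 0, 0, 0.002, 0, 0, -1, 0.1, 0, 0, 0.002, 0, 0, -1, 0.12, 0, 0, 0.002, 0, 0, -1, 0.14, 0, 0, 0.002, 0, 0, -1, 0.14, 0, 0, 0.002, 0, 0, -1]'

```text
time: 24.95
eef_pos: [0.4867, -0.2445, 0.1993]
orientation: [0.301, 0.642, 0.296, -0.641]
ft_force: [-1.0, -0.2, 6.4]
opening: 0.0174
```

```bash
python3 -c "
from h import *
s,Rm=st();print('yaw',np.degrees(np.arctan2(Rm[0,2],Rm[0,1])))"
```

```text
t 24.95 eef [ 0.4867 -0.2445  0.1993] F [-0.97 -0.24  6.37] T [0.072 0.304 0.162] op 0.0174 j [-0.623  0.193  1.681 -0.002  1.261  1.647]
R [[0.0041, 0.7653, -0.6437], [-0.0055, -0.6437, -0.7653], [-1.0, 0.0066, 0.0016]]
yaw -40.069848732247564
```

servo_tool --moves '[0.02, 0, 0, 0.002, 0, 0, -1, 0.04, 0, 0, 0.002, 0, 0, -1, 0.06, 0, 0, 0.002, 0, 0, -1, 0.08, 0, 0, 0.002, 0, 0, -1, 0.1, 0, 0, 0.002, 0, 0, -1, 0.11, 0, 0, 0.002, 0, 0, -1, 0.12, 0, 0, 0.002, 0, 0, -1, 0.12, 0, 0, 0.002, 0, 0, -1]'

```text
time: 25.95
eef_pos: [0.4866, -0.2446, 0.1993]
orientation: [0.281, 0.651, 0.276, -0.65]
ft_force: [-1.9, -0.5, 5.8]
opening: 0.0169
```

```bash
python3 -c "
from h import *
s,Rm=st();print('yaw',np.degrees(np.arctan2(Rm[0,2],Rm[0,1])))"
```

```text
t 25.95 eef [ 0.4866 -0.2446  0.1993] F [-1.94 -0.48  5.83] T [0.059 0.25  0.451] op 0.0169 j [-0.623  0.193  1.681 -0.003  1.261  1.71 ]
R [[0.0039, 0.7233, -0.6905], [-0.0059, -0.6905, -0.7233], [-1.0, 0.0069, 0.0016]]
yaw -43.66990903522797
```

servo_tool --moves '[-0.06, 0, 0, 0, 0, 0, -1, -0.12, 0, 0, -0.002, 0, 0, -1, -0.18, 0, 0, -0.004, 0, 0, -1, -0.19, 0, 0, -0.01, 0, 0, -1, -0.19, 0, 0, -0.02, 0, 0, -1, -0.19, 0, 0, -0.04, 0, 0, -1, -0.19, 0, 0, -0.06, 0, 0, -1, -0.19, 0, 0, -0.08, 0, 0, -1]'

```text
time: 26.95
eef_pos: [0.4864, -0.2445, 0.22]
orientation: [0.313, 0.636, 0.308, -0.635]
ft_force: [0.6, -0.4, -1.2]
opening: 0.0173
```

```bash
python3 -c "
from h import *
s,Rm=st();print('yaw',np.degrees(np.arctan2(Rm[0,2],Rm[0,1])))
delta([.4448,.0616,.16],np.radians(-80.5))"
```

```text
t 26.95 eef [ 0.4864 -0.2445  0.22  ] F [ 0.64 -0.41 -1.22] T [ 0.037 -0.002 -0.019] op 0.0173 j [-0.623  0.171  1.661 -0.003  1.303  1.611]
R [[0.0037, 0.7883, -0.6153], [-0.0061, -0.6152, -0.7883], [-1.0, 0.0066, 0.0025]]
yaw -37.970492436407724
t 26.95 eef [ 0.4864 -0.2445  0.22  ] F [ 0.64 -0.41 -1.22] T [ 0.037 -0.002 -0.019] op 0.0173 j [-0.623  0.171  1.661 -0.003  1.303  1.611]
R [[0.0037, 0.7883, -0.6153], [-0.0061, -0.6152, -0.7883], [-1.0, 0.0066, 0.0025]]
TURN [-1.5823  0.0098 -0.0099] SHIFT [ 0.2318 -0.8862 -0.8636]
```

servo_tool --moves '[0, 0, 0, -0.04, 0, 0, -1, -0.06, 0, 0, -0.07, -0.05, -0.05, -1, -0.18, 0, 0, -0.07, -0.15, -0.14, -1, -0.32, 0, 0, -0.07, -0.28, -0.27, -1, -0.46, 0, 0, -0.07, -0.42, -0.41, -1, -0.6, 0, 0, -0.05, -0.56, -0.55, -1, -0.74, 0, 0, -0.03, -0.68, -0.66, -1, -0.88, 0, 0, 0, -0.78, -0.76, -1]'

```text
time: 27.95
eef_pos: [0.4487, 0.0276, 0.2188]
orientation: [0.451, 0.547, 0.446, -0.547]
ft_force: [0.8, 0.1, -1.4]
opening: 0.0173
```

```bash
python3 -c "
from h import *
delta([.4448,.0616,.15],np.radians(-80.5))"
```

```text
t 27.95 eef [0.4487 0.0276 0.2188] F [ 0.78  0.11 -1.43] T [ 0.014 -0.014 -0.019] op 0.0173 j [-0.128 -0.032  1.881 -0.005  1.287  1.641]
R [[0.0047, 0.9806, -0.196], [-0.0057, -0.1959, -0.9806], [-1.0, 0.0057, 0.0046]]
TURN [-0.6933  0.0107 -0.0092] SHIFT [ 0.2742 -0.0434 -0.1315]
```

servo_tool --moves '[-0.12, 0, 0, 0, -0.01, -0.03, -1, -0.24, 0, 0, 0.02, -0.02, -0.06, -1, -0.36, 0, 0, 0.06, -0.03, -0.09, -1, -0.48, 0.01, -0.01, 0.1, -0.04, -0.12, -1, -0.6, 0.01, -0.01, 0.14, -0.043, -0.131, -1, -0.69, 0.01, -0.009, 0.18, -0.043, -0.131, -1, -0.693, 0.011, -0.009, 0.22, -0.043, -0.131, -1, -0.693, 0.011, -0.009, 0.25, -0.043, -0.131, -1]'

```text
time: 28.95
eef_pos: [0.4445, 0.0619, 0.1558]
orientation: [0.54, 0.457, 0.54, -0.457]
ft_force: [0.8, -0.5, -1.7]
opening: 0.0168
```

```bash
python3 -c "
from h import *
delta([.4448,.0616,.14],np.radians(-80.5))
a=bot.snapshot('scene');cv2.imwrite('pics/p.png',cv2.resize(a['img'][140:230,165:255],None,fx=6,fy=6,interpolation=2))"
```

```text
t 28.95 eef [0.4445 0.0619 0.1558] F [ 0.77 -0.46 -1.69] T [ 0.002 -0.056 -0.003] op 0.0168 j [-0.055  0.051  1.942  0.     1.149  1.35 ]
R [[0.0, 0.9863, 0.165], [0.0003, 0.165, -0.9863], [-1.0, 0.0001, -0.0003]]
TURN [-0.0001 -0.0005 -0.0001] SHIFT [0.0632 0.0011 0.0013]
```

View pics/p.png

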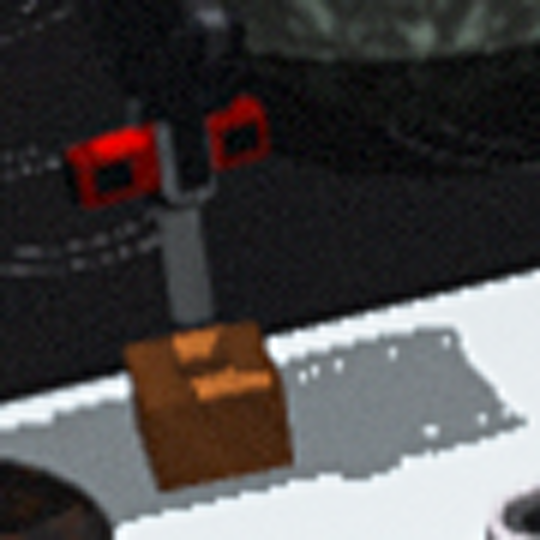

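servo_tool --moves '[0, 0, 0, 0.02, 0.001, 0.001, -1, 0, 0, 0, 0.045, 0.001, 0.001, -1, 0, 0, 0, 0.07, 0.001, 0.001, -1, 0, 0, 0, 0.085, 0.001, 0.001, -1, 0, 0, 0, 0.1, 0.001, 0.001, -1, 0, 0, 0, 0.115, 0.001, 0.001, -1, 0, 0, 0, 0.13, 0.001, 0.001, -1, 0, 0, 0, 0.135, 0.001, 0.001, -1]'

```text
time: 30.0
eef_pos: [0.4439, 0.0616, 0.1208]
orientation: [0.539, 0.457, 0.54, -0.457]
ft_force: [0.2, -0.7, -1.7]
opening: 0.0172
```

```bash
python3 -c "
from h import *
delta([.4448,.0616,.0965],np.radians(-80.5))"
```

```text
t 30.0 eef [0.4439 0.0616 0.1208] F [ 0.18 -0.68 -1.74] T [ 0.027 -0.017  0.011] op 0.0172 j [-0.056  0.106  1.968  0.     1.07   1.349]
R [[-0.0023, 0.9863, 0.1648], [0.0004, 0.1648, -0.9863], [-1.0, -0.0022, -0.0007]]
TURN [-0.0004 -0.0014  0.0041] SHIFT [0.0971 0.0037 0.0007]
```

servo_tool --moves '[0, 0, 0, 0.02, 0.003, 0, -1, 0, 0, 0, 0.04, 0.004, 0, -1, 0, 0, 0, 0.06, 0.004, 0, -1, 0, 0, 0, 0.075, 0.004, 0, -1, 0, 0, 0, 0.085, 0.004, 0, -1, 0, 0, 0.002, 0.092, 0.004, 0, -1, 0, 0, 0.004, 0.095, 0.004, 0, -1, 0, 0, 0.004, 0.095, 0.004, 0, -1]'

```text
time: 31.0
eef_pos: [0.4449, 0.0618, 0.097]
orientation: [0.539, 0.457, 0.54, -0.457]
ft_force: [-1.2, -0.7, -1.5]
opening: 0.017
```

```bash
python3 -c "
from h import *
delta([.4448,.0616,.0965],np.radians(-80.5))"
```

```text
t 31.0 eef [0.4449 0.0618 0.097 ] F [-1.16 -0.67 -1.48] T [ 0.021  0.021 -0.011] op 0.017 j [-5.600e-02  1.480e-01  1.982e+00  1.000e-03  1.012e+00  1.349e+00]
R [[-0.0001, 0.9863, 0.1649], [0.0007, 0.1649, -0.9863], [-1.0, 0.0, -0.0007]]
TURN [-0.0004 -0.0014 -0.    ] SHIFT [ 0.0022 -0.0004  0.0006]
```

servo_tool --moves '[0, 0, 0, 0.002, 0, 0, -1, 0, 0, 0, 0.004, 0, 0, -1, 0, 0, 0, 0.004, 0, 0, -1, 0, 0, 0, 0.004, 0, 0, -0.5, 0, 0, 0, 0.004, 0, 0, -0.3, 0, 0, 0, 0.004, 0, 0, 0, 0, 0, 0, 0.004, 0, 0, 0.5, 0, 0, 0, 0.004, 0, 0, 0.8]' --squeeze 20

```text
time: 32.0
eef_pos: [0.4449, 0.0617, 0.0961]
orientation: [0.539, 0.457, 0.54, -0.457]
ft_force: [-1.0, 0.2, -0.6]
opening: 0.0762
```

```bash
python3 -c "
from h import *
st()
a=bot.snapshot('scene');cv2.imwrite('pics/q.png',cv2.resize(a['img'][140:230,165:255],None,fx=6,fy=6,interpolation=2))"
```

```text
t 32.0 eef [0.4449 0.0617 0.0961] F [-1.02  0.24 -0.55] T [-0.022 -0.037  0.01 ] op 0.0762 j [-5.600e-02  1.500e-01  1.982e+00  1.000e-03  1.010e+00  1.349e+00]
R [[-0.0, 0.9863, 0.1648], [0.0007, 0.1648, -0.9863], [-1.0, 0.0001, -0.0007]]
```

View pics/q.png

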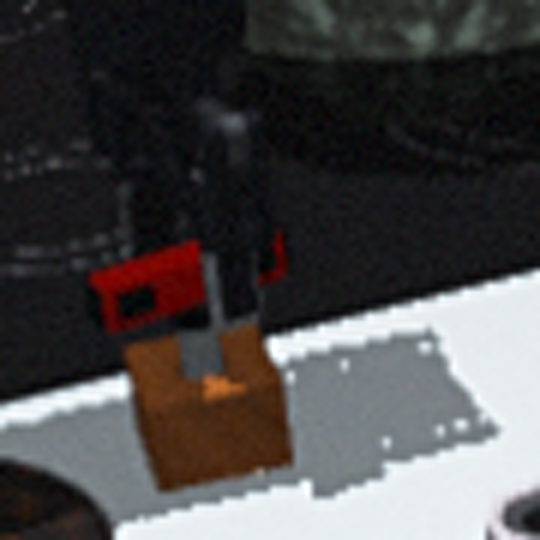

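servo_tool --moves '[0, 0, 0, -0.02, 0, 0, 1, 0, 0, 0, -0.06, 0, 0, 1, 0, 0, 0, -0.13, 0, 0, 1, 0, 0, 0, -0.24, 0, 0, 1, 0, 0, 0, -0.36, 0, 0, 1, 0, 0, 0, -0.48, 0, 0, 1, 0, 0, 0, -0.55, 0, 0, 1, 0, 0, 0, -0.56, 0, 0, 1]'

```text
time: 33.05
eef_pos: [0.4461, 0.0616, 0.2383]
orientation: [0.541, 0.458, 0.539, -0.456]
ft_force: [0.3, -0.1, -0.1]
opening: 0.0853
```

servo_tool --moves '[0, 0, 0, 0, 0, 0.03, 1, 0, 0, 0, 0, 0, 0.12, 1, 0, 0, 0, 0, 0, 0.24, 1, 0, 0, 0, 0, 0, 0.36, 1, 0, 0, 0, 0, 0, 0.45, 1, 0, 0, 0, 0, 0, 0.5, 1, 0, 0, 0, 0, 0, 0.5, 1, 0, 0, 0, 0, 0, 0.5, 1]'

```text
time: 34.05
eef_pos: [0.4664, -0.0611, 0.238]
orientation: [0.54, 0.458, 0.539, -0.456]
ft_force: [0.2, 0.2, 0.4]
opening: 0.0854
```

```bash
python3 - <<'E'
from fit import *
st()
a=bot.snapshot("scene");b=bot.snapshot("top")
print(fit_handle([a],[.4436,.062,.0885,.165],.0885))
for n,s in(("s",a),("t",b)):
    for t in("oil_dish","tin","jar","key_handle","hex_key"):
        for d in bot.search_frame(t,s)[:1]: print(n,t,round(d["p"],2),np.round(toW(s,d["position"]),4))
cv2.imwrite("pics/end.png",a["img"]); cv2.imwrite("pics/endz.png",cv2.resize(a["img"][140:230,165:255],None,fx=6,fy=6,interpolation=2))
E
```

```text
t 34.05 eef [ 0.4664 -0.0611  0.238 ] F [0.24 0.18 0.4 ] T [ 0.005 -0.013 -0.035] op 0.0854 j [-0.316 -0.005  1.813  0.002  1.331  1.088]
R [[0.0037, 0.9862, 0.1653], [0.0011, 0.1653, -0.9862], [-1.0, 0.0039, -0.0005]]
(array([0.44338348, 0.06316454, 0.10104223, 0.20899007]), np.float64(38.32121668978219))
s oil_dish 0.89 [ 0.6365 -0.057   0.0173]
s tin 0.6 [ 0.6488 -0.4467  0.0441]
s jar 0.97 [0.6448 0.0359 0.0575]
s key_handle 0.98 [0.4433 0.0545 0.0925]
s hex_key 0.92 [0.441  0.0545 0.0872]
t oil_dish 0.93 [ 0.6328 -0.0615  0.012 ]
t tin 0.75 [ 0.4566 -0.3335  0.0744]
t jar 0.9 [0.6443 0.0515 0.0801]
t key_handle 0.78 [0.4314 0.0584 0.1021]
t hex_key 0.56 [0.4326 0.0606 0.1014]
```

View pics/endz.png

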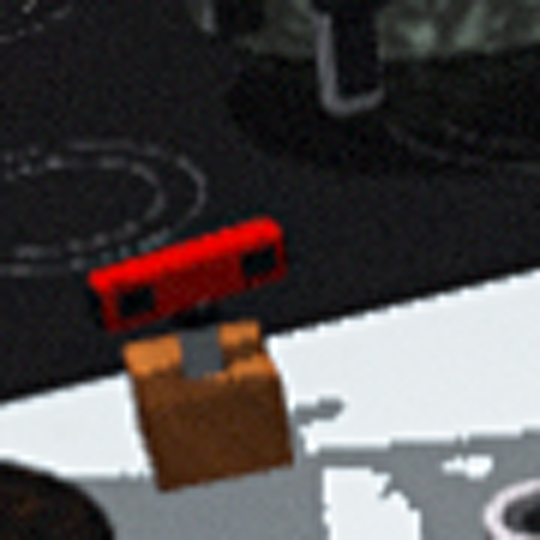

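View pics/end.png

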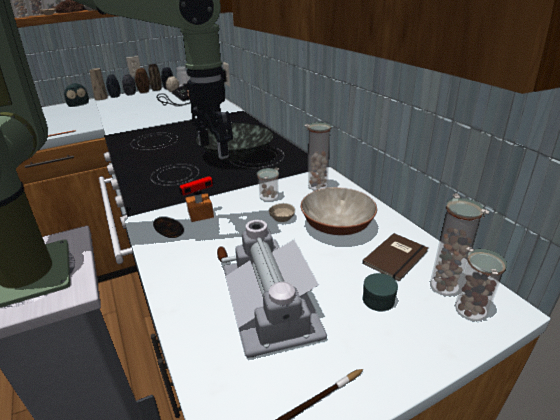

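The key stands upright in its block with the handle at (195,186), as it was at the start. The dish, tin and jar have not moved, and the gripper is clear.

```bash
python3 -c "
from bench import bot
print(bot.sign_off())"
```

```text
the job is handed in; nothing more can be done
None
```

I tightened the loose bearing screw, put the key back upright in its block, and handed the job in at about 34 s.

- **Seating the key:** I felt for the hexagon with light pressure and a counter-clockwise turn of about 9 degrees, and the key dropped in. It stopped at the same height, to about 0.3 mm, on four pushes, including one after lifting and re-lowering it. The strongest push was about 18 N, after it had already stopped. The pictures alone put the depth only to within 2 to 4 mm, and one reading suggested it was slightly short. I judged it fully home from the repeatable stop and the way it turned the screw.
- **Turning:** Clockwise, it took 0.11 to 0.20 N m, then came up solid at about 0.45 N m. That is slightly above the 0.25–0.4 N m band but below the 0.6 N m that would spoil it. I read torque only at the end of each call, so I may have missed a short peak. I then took the load off within the play and drew the key out.
- **Final check:** The last pictures show the key upright in its block. The oil dish, tin and jar show no movement, and the gripper is open and touching nothing. In the top view the network labelled something else as the tin, at a wrong position. The scene view and the picture itself show the tin in place.

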